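# Dispense one alternator bearing and slide it onto the mat

### The arm

A 6-joint arm with a two-finger parallel gripper is mounted at the origin on the work surface. World frame = base frame: x ahead of the robot, y to its left, z up, the work surface at z = 0. Lengths are in m, angles in rad, forces in N, time in s.
With the tool pointing down it reaches from about 0.35 to 0.8 m from the base axis. Payload 7.3 kg.
Tool frame: the origin (TCP) lies between the finger pads; the fingertips stand 25 mm ahead of it and the grasp point (between the pads) lies 6 mm ahead of it (r.tip_extent is the distance from the TCP to the fingertips, in m); z points along the fingers, y is the direction in which the jaws open and shut (so a half turn about z gives the same grasp; the last joint's range is limited). The gripper opens to 85 mm and grips with 20 to 120 N. Pads are 22 mm wide; open, the fingers measure 114 mm over their backs; the gripper's body (76 mm by 85 mm) begins 54 mm behind the grasp point. The pads swing forward as they close: fully open they stand 13 mm farther back than shut.
Start: joints at [1.137, 0.342, 1.524, -0, 1.275, -0.146], TCP at [0.149, 0.503, 0.256] pointing down, gripper open.
Joint ranges: [-2.53, 2.53], [-0.77, 2.02], [0.04, 2.7], [-1, 4.14], [0.28, 2.66], [-3.11, 3.11]. Speed limits (rad/s): [2.57, 2.57, 3.14, 3.14, 3.14, 3.14].

### API

Orientations are given as a unit quaternion [x, y, z, w].
In Python, from workcell import r, command_gripper, optics gives the robot as it stands. The module is installed in compiled form; this text tells all that it offers. Calls block until the motion is done:
- r.reach(position, orientation): joint-space move of the TCP to a pose.
- r.move_straight(position, orientation=None, speed=0.15, max_force=None): straight line of the TCP; orientation=None keeps the orientation; speed is the mean speed in m/s. With max_force (N) it stops when the force on the tool has changed by that much, and returns True; else False.
- r.movej(angles): joint-space move.
- command_gripper(opening, force=None): finger opening in m; force is the grip in N (None keeps the last); returns when the fingers have stopped.
- r.hold(seconds).
- r.solve_ik(position, orientation): joint angles nearest the present ones, or None.
- r.read_state(): the state.
- optics.get_image(name): name is "side" or "top"; returns (picture, depth): 420x560x3 uint8, red, green, blue; 420x560 float32, m along the optical axis (not along the pixel's ray), 0 where there is no reading.
- optics.camera_model(name): a dict with "K" (3x3 intrinsics, pixels), "R" (3x3) and "t" (3): a world point X has camera coordinates R X + t. Camera axes: x right, y down, z forward; pixel columns grow to the right and rows downward; lengths in m; the calibration is good to about 2 mm. A picture is of the moment at which its call begins. camera_model takes no time and is no camera call.
A pose or a line that the arm cannot do raises r.PlanningError and nothing moves.
- r.finish_job(): hands the job in, once; it reports no verdict.
The state is a dict: "time_s": time; "joint_positions": joint angles; "dq": joint speeds; "tau": joint torques, N m; "eef_pos": TCP position; "eef_rot": TCP orientation; "contact_force": force on the tool from outside, world axes, zero at the start; "torque": the same for the moment, N m; "grip_width": finger opening in m.
Only numpy, scipy, OpenCV 4.12 (cv2) and the standard library are available. Lean on these libraries where they do the work, as an engineer would, in place of code of your own. Each camera call takes 0.05 s, during which the arm holds its last target.

### The job

Press the plunger of the bearing dispenser all the way down once and let it come back up, so that a single bearing is pushed out onto the bench in front of it. Then push that bearing across the bench with the fingers, without picking it up, until it lies flat wholly on the thin square black rubber mat. Leave the other bearings in the dispenser and do not disturb the other things on the bench.

Things in the scene. Friction and masses are not known exactly. Their poses are not given: they have to be found in the camera images.
- dispenser: fixed aluminium bearing dispenser on the bench, 124 mm long (own x -24 to +100), 54 mm wide (own y; 90 mm over its 6 mm high feet at x 32 to 92), 50 mm high. Origin: on the bench, on the axis of the open-topped well holding a stack of three bearings. Front (-x) has a 15 mm high exit slot at the bench; the plunger stands 62 mm behind the well axis (+x).
- outfeed (a point): point on the bench 75 mm in front (-x) of the dispenser's origin. A full press drives a hidden shuttle that slides the lowest bearing straight out; its centre stops about here. The shuttle retracts as the plunger rises and the next bearing drops down; every further press ejects another.
- plunger_top (a point): centre of the top face of the plunger's round black cap (36 mm diameter, 12 mm thick); 105 mm above the bench when up, 70 mm when fully down. It moves with the plunger.
- plunger (a joint): travel of the plunger in m: 0 up, 0.035 fully down; it moves straight down against a spring (about 5 N at first, 9 N fully down, a little more when pushed fast) and returns by itself; counts as fully pressed beyond 0.031
- bearing1: sealed ball bearing, a steel disc with black seal, 35 mm diameter, 11 mm thick, about 45 g; origin at the centre of its underside, z up; the lowest of the stack at the start, the one that comes out
- bearing2: sealed ball bearing, a steel disc with black seal, 35 mm diameter, 11 mm thick, about 45 g; origin at the centre of its underside, z up; second in the stack, stays in the dispenser
- bearing3: sealed ball bearing, a steel disc with black seal, 35 mm diameter, 11 mm thick, about 45 g; origin at the centre of its underside, z up; top of the stack, stays in the dispenser
- mat: black rubber mat, 100 x 100 mm, under 1 mm thick, lying flush on the bench to the left or right of the dispenser's front so that things slide onto it without a step; origin at its centre, x and y along its edges
- stator: bystander: alternator stator, dark steel ring 120 mm diameter with copper windings on top, 49 mm high, 0.9 kg; origin at the centre of its underside. It stands on the other side from the mat.
- socket: bystander: steel socket standing upright, 26 mm diameter, 50 mm high; origin at the centre of its underside
- pulley: bystander: grooved steel pulley, 54 mm diameter, 40 mm high; origin at the centre of its underside
There are look-alikes about, which are no part of the job. What is shaped like the dispenser but orange or yellow is not meant.

How it is judged:
By the outcome, as a careful person would: the job done as asked, in the order asked, and still so for the second after the job is handed in, with the robot touching nothing.
It also fails if it takes over 48 s, if anything falls off the work surface, if the arm or the gripper's body presses on something with over 40 N, if the wrist force passes 120 N, or if a joint passes its speed limit or range.

## Working session

There is one attempt and no reset: what is moved stays moved. The work goes in short steps, each a Python script; the robot and the scene stay as the last script left them, time stands still between calls to the robot, and variables do not carry over. Pictures are saved under pics/ and viewed, and the job is handed in when it is done.

```bash
mkdir -p pics
python3 - <<'E'
from workcell import r, optics
import cv2,numpy as np
for n in("top","side"):
    p,d=optics.get_image(n); cv2.imwrite(f"pics/{n}0.png",p[:,:,::-1]); np.savez(f"{n}0.npz",p=p,d=d)
    m=optics.camera_model(n); print(n,m)
s=r.read_state(); print(s["time_s"],s["eef_pos"],s["eef_rot"],s["grip_width"],s["contact_force"],r.tip_extent)
E
```

```text
top {'K': array([[518.56338797,   0.        , 286.41028984],
       [  0.        , 518.56338797, 205.15193274],
       [  0.        ,   0.        ,   1.        ]]), 'R': array([[ 0.01538861, -0.99978498,  0.01389892],
       [-0.99676962, -0.01643508, -0.07861429],
       [ 0.07882582, -0.01264425, -0.99680821]]), 't': array([0.03890764, 0.44707546, 1.20138657])}
side {'K': array([[483.36061289,   0.        , 280.67511834],
       [  0.        , 483.36061289, 216.45612996],
       [  0.        ,   0.        ,   1.        ]]), 'R': array([[-0.99948266, -0.02923991, -0.01339571],
       [-0.00524863,  0.55920565, -0.82901236],
       [ 0.0317312 , -0.82851317, -0.55906982]]), 't': array([0.4299244 , 0.05488831, 1.37177062])}
0.1 [0.14887025 0.50310598 0.25570277] [ 1.43412107e-01  9.89662817e-01 -6.64611804e-04 -1.87566339e-04] 0.08544952629884241 [-0.34388355 -0.68160926 -0.50284269] 0.025
```

View pics/top0.png

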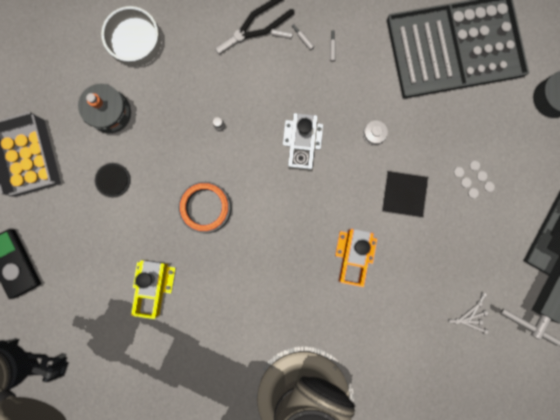

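View pics/side0.png

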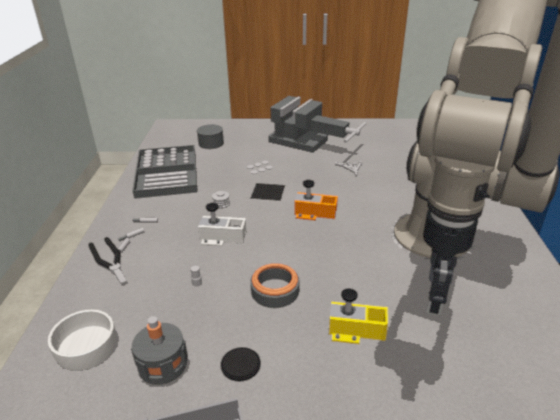

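Top view, candidates:
- **Dispenser:** aluminium at (303,140). The orange one at (357,257) and the yellow one at (150,285) are look-alikes, so I choose the aluminium one.
- **Mat:** black square at (405,194). The round black disc at (112,180) is not square, so it's rejected.
- **Bystanders:** stator (204,207), socket (218,124), pulley (376,132).

Next I'll check the choice in a close crop and measure.

```bash
cat > h.py <<'E'
import numpy as np,cv2
from workcell import r,optics,command_gripper
def ray(n,u,v,z):
    m=optics.camera_model(n);K,R,t=m["K"],m["R"],m["t"]
    c=-R.T@t; d=R.T@np.linalg.inv(K)@np.array([u,v,1.]); return c+d*(z-c[2])/d[2]
def proj(n,X):
    m=optics.camera_model(n); c=m["R"]@np.array(X)+m["t"]; q=m["K"]@c; return q[:2]/q[2]
E
python3 - <<'E'
from h import *
p=np.load("top0.npz")["p"]; d=np.load("top0.npz")["d"]
g=p.max(axis=2)
def blobs(mask,x0,y0,x1,y1):
    m=np.zeros_like(g);m[y0:y1,x0:x1]=mask[y0:y1,x0:x1]
    cs,_=cv2.findContours(m,cv2.RETR_EXTERNAL,cv2.CHAIN_APPROX_NONE); return max(cs,key=cv2.contourArea)
c=blobs((g<75).astype(np.uint8)*255,375,165,440,222)
b=cv2.boxPoints(cv2.minAreaRect(c)); W=np.array([ray("top",*q,0.001) for q in b]);print("mat",b,W,W.mean(0))
e=W[1]-W[0];print("edge",np.linalg.norm(e),np.linalg.norm(W[2]-W[1]),np.degrees(np.arctan2(e[1],e[0])))
c=blobs((g<75).astype(np.uint8)*255,285,110,325,142); (u,v),rad=cv2.minEnclosingCircle(c);print("cap",u,v,rad,ray("top",u,v,.105))
c=blobs((g>185).astype(np.uint8)*255,275,105,330,175);print(cv2.boundingRect(c),cv2.boxPoints(cv2.minAreaRect(c)))
for (u,v) in[(301,158),(305,124),(298,150),(204,188),(376,132)]: print(u,v,"depth",d[v,u])
a=cv2.resize(p[90:220,265:435],None,fx=4.5,fy=4.5,interpolation=cv2.INTER_CUBIC); cv2.imwrite("pics/crop1.png",a[:,:,::-1])
s=np.load("side0.npz")["p"]; a=cv2.resize(s[165:265,180:340],None,fx=4.5,fy=4.5,interpolation=cv2.INTER_CUBIC); cv2.imwrite("pics/crop2.png",a[:,:,::-1])
E
```

```text
mat [[382.2     210.59999]
 [387.8     171.39998]
 [427.41998 177.05998]
 [421.82    216.26   ]] [[ 0.43842067 -0.18291971  0.001     ]
 [ 0.53297135 -0.19631914  0.001     ]
 [ 0.52092644 -0.29170815  0.001     ]
 [ 0.42643015 -0.27772178  0.001     ]] [ 0.47968715 -0.23716719  0.001     ]
edge 0.0954954313312203 0.09614645938535164 -8.066069864055576
cap 304.5 126.8125 8.202853202819824 [0.61361097 0.00987048 0.105     ]
(283, 113, 40, 55) [[279.81705  164.64635 ]
 [285.6951   111.74391 ]
 [323.99997  116.000015]
 [318.12192  168.90245 ]]
301 158 depth 1.2100099
305 124 depth 1.1422083
298 150 depth 1.212687
204 188 depth 1.1879616
376 132 depth 1.21211
```

View pics/crop1.png

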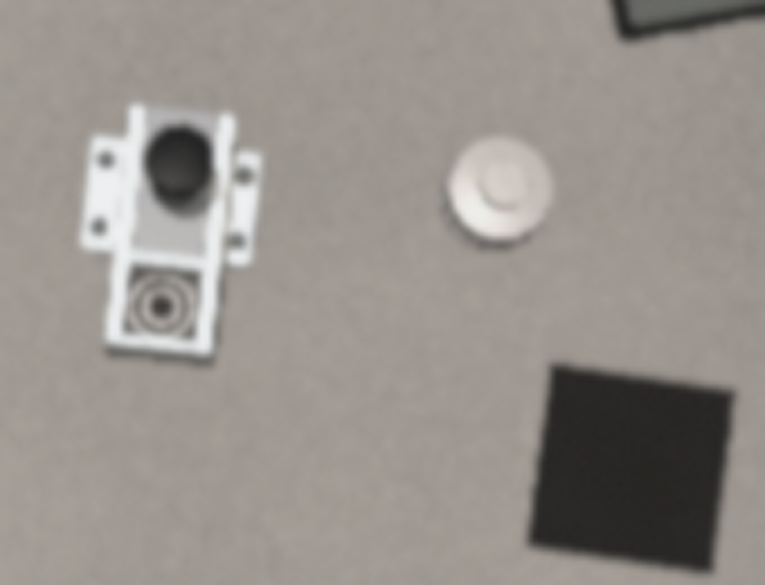

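View pics/crop2.png

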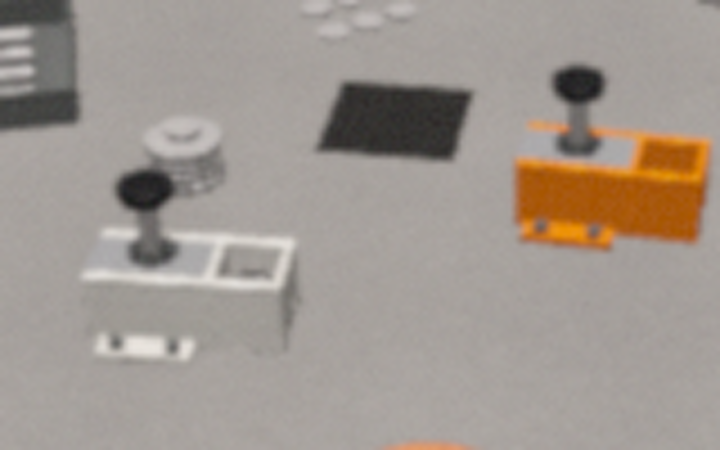

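Crop 1 confirms the aluminium dispenser, with the cap at about (305,126), the bearing in the well at about (300.6,158), and the mat as a square. Crop 2 shows the exit side faces the robot.

Run:
```python
from h import *
P=lambda *a:print(a[0],np.round(a[1],4))
w=ray("top",300.6,158.2,.033);c=ray("top",305,125.8,.105);P("well top",w);P("cap top",c);print(np.linalg.norm((c-w)[:2]),np.degrees(np.arctan2(*(c-w)[1::-1])))
# side: cap ellipse & well
s=np.load("side0.npz")["p"];g=s.max(axis=2)
m=np.zeros_like(g);m[200:214,203:222]=(g[200:214,203:222]<80)*255
cs,_=cv2.findContours(m,cv2.RETR_EXTERNAL,cv2.CHAIN_APPROX_NONE);k=max(cs,key=cv2.contourArea);print(cv2.boundingRect(k))
x,y,W,H=cv2.boundingRect(k);P("cap side",ray("side",x+W/2-.5,y+6-.5,.105))
print(proj("side",c))
# top-face corners of dispenser body, z=.05 in crop1 coords
f=lambda a,b:(265+(a+.5)/4.5-.5,90+(b+.5)/4.5-.5)
for q in [(107,348),(212,357),(234,113),(131,104)]: P("body",ray("top",*f(*q),.05))
for q in [(362,247)]: P("orange plunger",ray("top",*q,.105))
for q in [(338,283),(367,287),(337,230),(377,235)]: P("orange",ray("top",*q,.03))
P("stator",ray("top",204,207,.049));P("pulley",ray("top",376,132,.04))
```

```text
well top [0.5558 0.0148 0.033 ]
cap top [0.6159 0.0088 0.105 ]
0.06041419973310166 -5.6614858169955395
(206, 203, 13, 9)
cap side [0.6145 0.0247 0.105 ]
[212.35673784 205.34241724]
body [0.532  0.0432 0.05  ]
body [ 0.5283 -0.0105  0.05  ]
body [ 0.6555 -0.0204  0.05  ]
body [0.6592 0.0328 0.05  ]
orange plunger [ 0.351  -0.1184  0.105 ]
orange [ 0.2676 -0.0753  0.03  ]
orange [ 0.2595 -0.1422  0.03  ]
orange [ 0.3895 -0.0721  0.03  ]
orange [ 0.3794 -0.1651  0.03  ]
stator [0.4366 0.2345 0.049 ]
pulley [ 0.6196 -0.1605  0.04  ]
```

Run:
```python
from h import *
best=None
for s in(1,-1):
    o=[.70710678,.70710678*s,0,0]
    print(s,[np.round(r.solve_ik(p,o),2) if r.solve_ik(p,o) is not None else None for p in([.6165,.009,.155],[.48,.08,.028],[.48,-.21,.028])])
o=[.70710678,.70710678,0,0]
command_gripper(0.0,40)
print(r.read_state()["grip_width"],r.tip_extent)
r.reach([.6165,.009,.16],o)
print(r.read_state()["time_s"],r.read_state()["eef_pos"])
p,d=optics.get_image("side");a=cv2.resize(p[120:280,130:330],None,fx=4,fy=3.75,interpolation=cv2.INTER_CUBIC);cv2.imwrite("pics/s1.png",a[:,:,::-1])
```

```text
1 [array([-0.11,  0.6 ,  1.4 , -0.  ,  1.15, -0.11]), array([ 0.01,  0.59,  1.88, -0.  ,  0.67,  0.01]), array([-0.56,  0.63,  1.78, -0.  ,  0.73, -0.56])]
-1 [array([-0.11,  0.6 ,  1.4 , -0.  ,  1.15,  3.03]), None, array([-0.56,  0.63,  1.78, -0.  ,  0.73,  2.58])]
-8.851768128579042e-05 0.025
3.3083 [0.61645587 0.010071   0.160219  ]
```

View pics/s1.png

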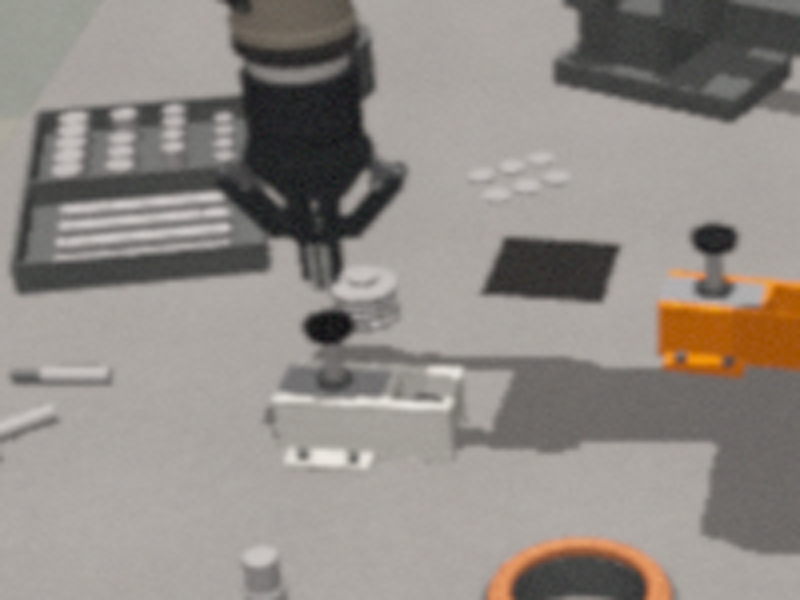

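Side view: the closed fingertips at (320,285) stand right above the cap at (329,325). Pressing now.

Run:
```python
from h import *
print(proj("side",[.6165,.01,.135]),"seen",130+320/4)
print(r.move_straight([.6165,.009,.134],speed=.1))
f0=r.read_state()["contact_force"]
hit=r.move_straight([.6165,.009,.0935],speed=.05,max_force=28)
s=r.read_state();print(hit,s["eef_pos"],s["contact_force"]-f0)
r.hold(.2);s=r.read_state();print(s["eef_pos"],s["contact_force"]-f0)
r.move_straight([.6165,.009,.16],speed=.08)
p,d=optics.get_image("side");cv2.imwrite("pics/s2.png",cv2.resize(p[120:280,130:330],None,fx=4,fy=3.75)[:,:,::-1])
r.reach([.50,.13,.16],[.70710678,.70710678,0,0])
p,d=optics.get_image("top");np.savez("top2.npz",p=p,d=d);cv2.imwrite("pics/t2.png",cv2.resize(p[90:220,265:435],None,fx=4.5,fy=4.5)[:,:,::-1])
print(r.read_state()["time_s"])
```

```text
[211.04645527 196.24592146] seen 210.0
False
False [0.61731206 0.00895714 0.09506453] [-0.91439515  0.0976485   8.10497345]
[0.61731712 0.00894511 0.09505601] [-1.6280875   0.33206848  8.17189432]
6.7167
```

View pics/s2.png

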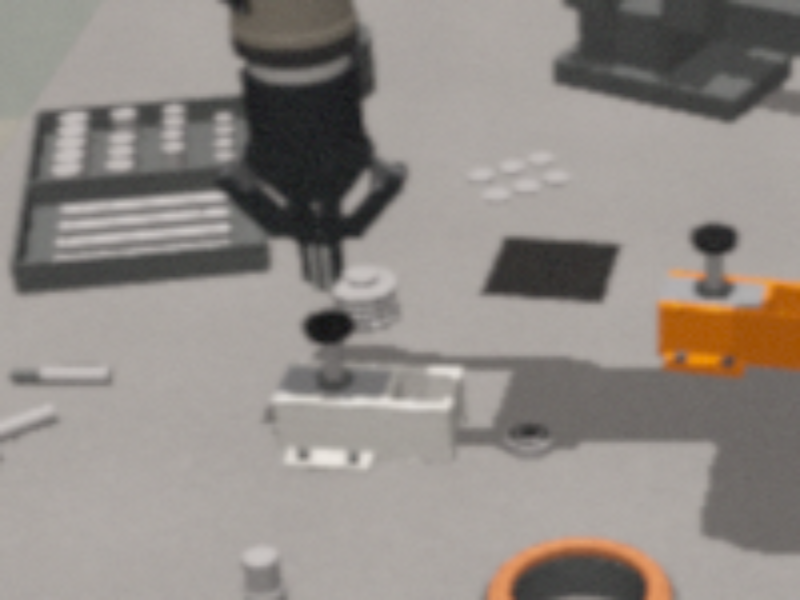

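View pics/t2.png

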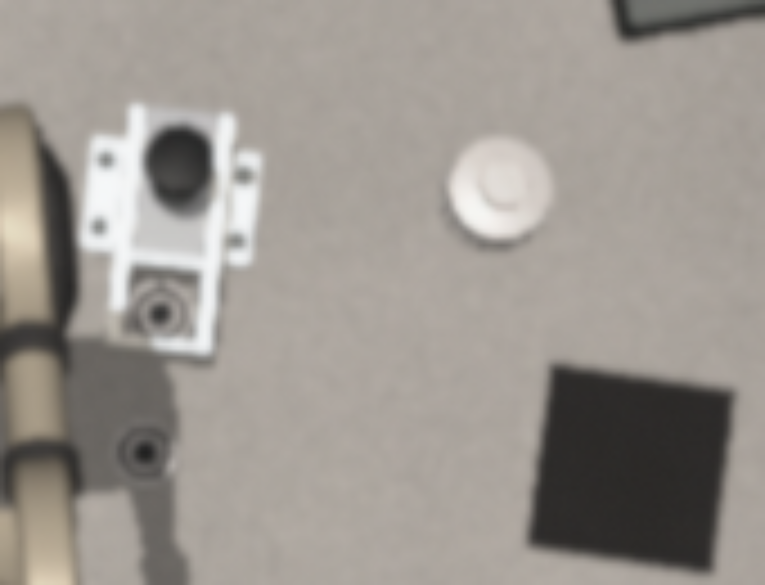

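The press worked. The plunger is back up, and one bearing is out at crop (144,452), which is about px (296.6,190). The next bearing has dropped in the well. Now I'll straddle it from the +y side with two fingertips as a V-cradle and push it along -y.

Run:
```python
from h import *
b=ray("top",296.6,190.05,.011);print("bearing",b)
mat=np.array([.4797,-.2372]); d=mat-b[:2];L=np.linalg.norm(d);d/=L
print(L,d)
# jaw axis perpendicular to d: jaw=( -d1, d0)~(1,0)
j=np.array([-d[1],d[0]]);th=.5*(np.arctan2(j[1],j[0])+np.pi/2)
o=[np.cos(th),np.sin(th),0,0];print(o)
from scipy.spatial.transform import Rotation as Rn
print(Rn.from_quat(o).as_matrix())
command_gripper(.020,40)
s=b[:2]-d*.055
r.reach([*s,.10],o)
f0=r.read_state()["contact_force"]
hit=r.move_straight([*s,.0285],speed=.08,max_force=8)
st=r.read_state();print(hit,st["eef_pos"],st["grip_width"],st["contact_force"]-f0,st["time_s"])
p,dd=optics.get_image("side");cv2.imwrite("pics/s3.png",cv2.resize(p[140:300,200:400],None,fx=4,fy=3.75)[:,:,::-1])
np.savez("plan.npz",b=b,d=d,o=o,L=L)
```

```text
bearing [0.4831731  0.02236621 0.011     ]
0.2595894473120889 [-0.01337922 -0.99991049]
[np.float64(0.7118213318687631), np.float64(0.7023605850961315), 0, 0]
[[ 0.01337922  0.99991049  0.        ]
 [ 0.99991049 -0.01337922  0.        ]
 [ 0.          0.         -1.        ]]
False [0.48430431 0.0774172  0.02891989] 0.0200209293113254 [-0.89148085 -1.08460884 -1.12534649] 8.5083
```

View pics/s3.png

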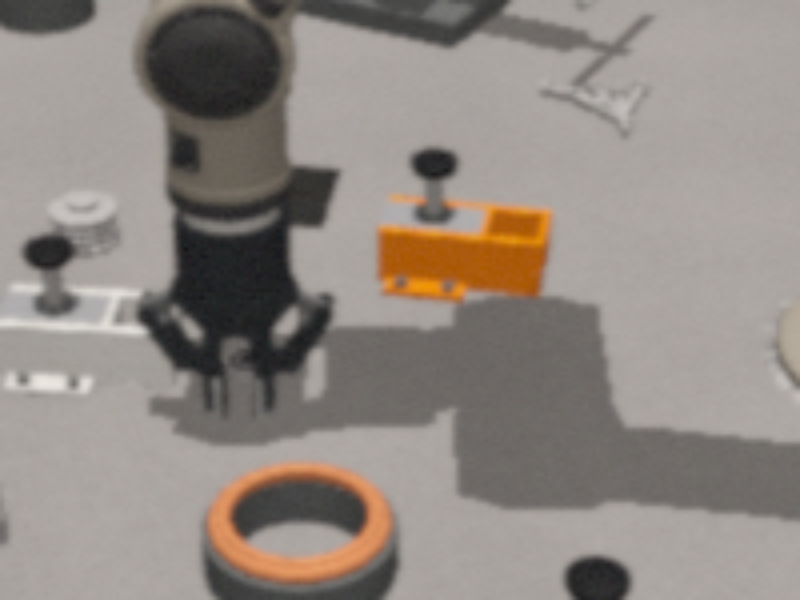

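The fingers are low behind the bearing at (240,405), and their narrow part stays clear of the dispenser front. I'll push part way and look.

Run:
```python
from h import *
z=np.load("plan.npz");b,d,o=z["b"],z["d"],z["o"]
mat=np.array([.4797,-.2372])
t=mat-d*(.026+.06)
f0=r.read_state()["contact_force"]
hit=r.move_straight([*t,.0285],speed=.06,max_force=12)
st=r.read_state();print(hit,st["eef_pos"],st["contact_force"]-f0,st["time_s"])
for n in("side","top"):
    p,dd=optics.get_image(n);c=p[130:260,200:360] if n=="side" else p[130:260,310:470]
    cv2.imwrite(f"pics/{n}4.png",cv2.resize(c,None,fx=4.5,fy=4.5)[:,:,::-1])
```

```text
False [ 0.48085989 -0.15112771  0.02848834] [ 0.16806475 -0.16181938  0.5697903 ] 12.5167
```

View pics/top4.png

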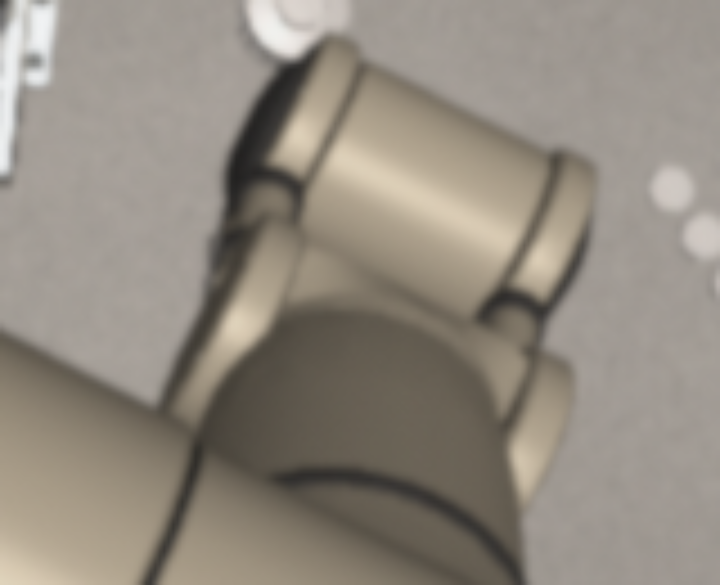

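View pics/side4.png

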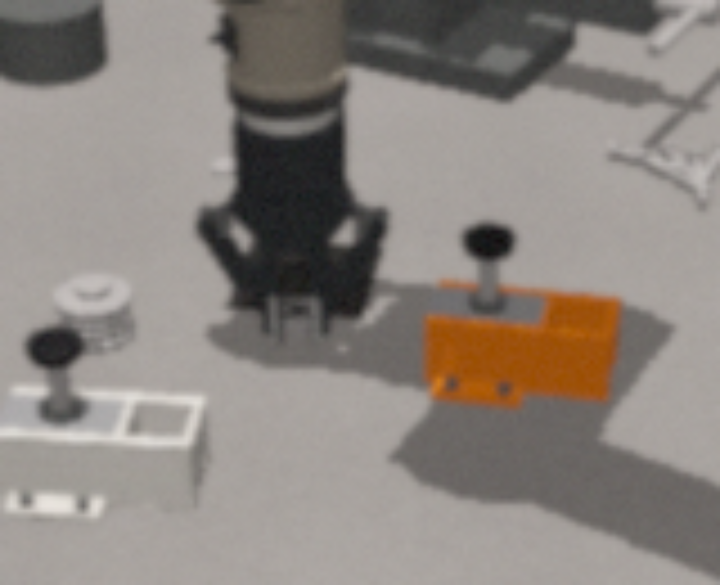

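The arm hides the bearing from the top view. In the side view nothing is left behind on the path, and a bearing rim shows between the fingers at (297,310). Finishing the push, then backing off and lifting.

Run:
```python
from h import *
z=np.load("plan.npz");b,d,o=z["b"],z["d"],z["o"]
mat=np.array([.4797,-.2372])
t=mat-d*.026
f0=r.read_state()["contact_force"]
hit=r.move_straight([*t,.0285],speed=.05,max_force=12)
st=r.read_state();print(hit,st["eef_pos"],st["contact_force"]-f0)
r.hold(.2)
k=mat-d*.08
r.move_straight([*k,.0285],speed=.08)
r.move_straight([*k,.17],speed=.15)
r.reach([.47,.12,.22],o)
print(r.read_state()["time_s"])
for n in("side","top"):
    p,dd=optics.get_image(n);np.savez(n+"5.npz",p=p);c=p[150:280,180:340] if n=="side" else p[90:220,265:435]
    cv2.imwrite(f"pics/{n}5.png",cv2.resize(c,None,fx=4.5,fy=4.5)[:,:,::-1])
```

```text
False [ 0.48002921 -0.21095712  0.02849862] [-1.2187566   0.33619236  1.01248885]
17.175
```

View pics/top5.png

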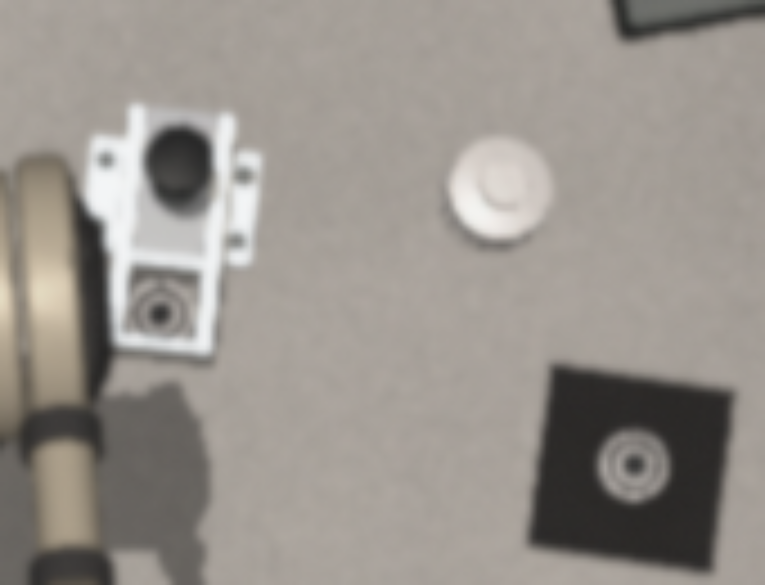

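View pics/side5.png

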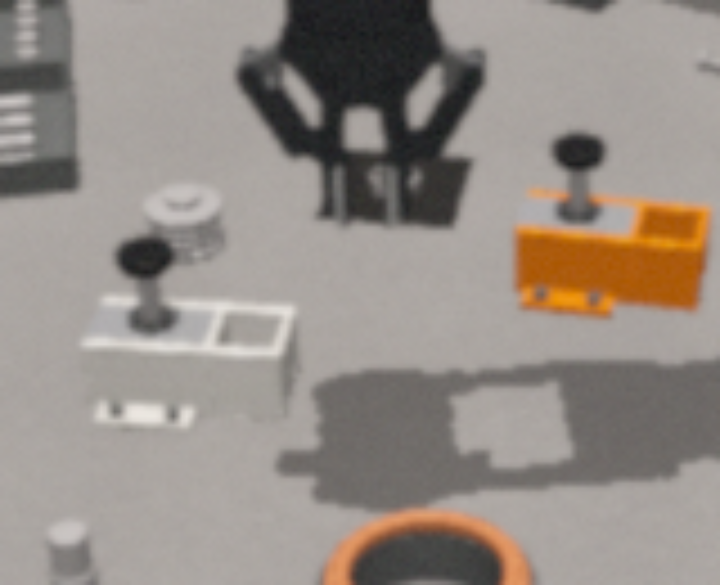

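The top view shows the bearing flat and centred on the mat, at (633,465) on the square around (632,468). The plunger is up, bearings remain in the well, and nothing else has moved. The robot is clear, so I'm handing in.

Run:
```python
from h import *
r.hold(.3); print(r.finish_job(), r.read_state()["time_s"])
```

```text
the job is handed in; nothing more can be done
the job is handed in; nothing more can be done
```

I pressed the aluminium dispenser's plunger fully down once, and one bearing came out. I then pushed it with two fingertips along the bench onto the square black mat and handed the job in at about 17.5 s of the 48 s allowed.

- **Press:** the fingertips reached 70 mm above the bench, the fully-down height, with about 8 N on the tool. Afterwards the plunger was back up and the next bearing had dropped in the well.
- **Push:** the force changed by only about 1 N over each stretch of the push, and the bearing was not gripped. Part way across, the arm hid the bearing from the top camera, so I judged it from the side view.
- **Last look:** the top view showed the bearing flat and within about 1 mm of the mat's centre. The plunger was up, a bearing was in the well, and the dispenser and pulley stood where they were. The stator and socket were only partly in view in the last side picture, with no sign of disturbance.
- **Not fully agreeing:** the mat measured about 96 mm instead of 100 mm. My first side-view estimate of the cap was about 15 mm off in y because its image mask was cut short, so I used the top view instead.

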